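# Stack a lock case on its jig and draw the locating rod

### The job

Lay the thin plain separator sheet squarely on the stacking jig with its hole over the standing rod, then lower the thick riveted lock-case plate onto it the same way, lowering each rather than dropping it. Then grip the rod and draw it straight up about 30 mm, without jamming it or lifting the stack, so that its foot is clear of the jig's side window but still inside the bore. Finish holding the rod there: the program ends with the rod still in the gripper; leave everything else on the bench as it is.

Things in the scene. Friction and masses are not known exactly. Their poses are not given: they have to be found in the camera images.
- jig_top (a point): Centre of the bore's mouth on the flat top face of the fixed aluminium stacking jig. The top face is 80 mm (its x) by 40 mm (its y), 60 mm above the table; z up. The jig block has vertical sides, over a steel foot flange 130 x 76 mm, 6 mm thick. The vertical bore is 17.2 mm across and goes down 38 mm from the top face into an open side window (16 mm high, 44 mm wide along x, open through both y faces), whose floor is the flange. The jig's yaw differs from run to run.
- rod_mid (a point): Middle of the loose plain steel rod, 16 mm diameter, 97 mm long, z along its length. At the start it stands in the jig's bore with its foot on the flange 6 mm above the table, so 43 mm of it stands out above the jig's top face, about 26 mm of it above the finished stack. It has about 0.6 mm play all round in the bore. About 0.15 kg.
- rod_foot (a point): Centre of the rod's lower end face, on its axis, 48.5 mm below rod_mid; 6 mm above the table at the start.
- sheet_mid (a point): Centre of the thin separator sheet: flat plain steel plate 80 mm (x) x 56 mm (y) x 5 mm (z), about 0.12 kg, with a 28 mm round hole through its centre (z along the hole). It lies flat, centred, on one of two small wooden rest blocks 60 (x) x 36 (y) x 20 mm high, its 56 mm width overhanging the block by 10 mm each side; on the jig it overhangs by 8 mm each side. A half turn makes no difference.
- layer_mid (a point): Centre of the thick lock-case plate: steel plate 80 mm (x) x 56 mm (y) x 12 mm (z), about 0.33 kg, with a 28 mm round hole through its centre and a dark 9 mm rivet head near each corner. It lies flat on the other rest block, of the same size as the sheet's. A half turn makes no difference.
- padlock: Bystander: brass padlock lying flat, body 40 x 46 x 22 mm, steel shackle towards its x; origin under the body's centre.
- cylinder_lock: Bystander: brass lock cylinder 55 mm long (x), 18 mm wide, 32 mm high; origin under its centre.
- door_knob: Bystander: brass door knob standing on its 60 mm rose, 57 mm high; origin at the centre of its underside.
- screwdriver: Bystander: screwdriver lying on the table beyond the jig, along its x.
- key_blanks: Bystander: bundle of brass key blanks lying flat, 66 mm long, 8 mm thick; origin under the round bow.
- mug: Bystander: white mug, 82 mm across, 92 mm high; origin under its centre.
- pin_tray: Bystander: grey divided pin tray 110 x 160 x 22 mm; origin under its centre.
Things that resemble listed ones, but are neither listed nor needed, are in the scene too. Of the things that look like the part that bears sheet_mid, the middle-sized one is meant.

How it is judged:
By the outcome, as a careful person would: the job done as asked, in the order asked, and still so for the second after the job is handed in, while the arm keeps its last pose, push and grip.
It also fails if it takes over 64 s, if anything falls off the work surface, if the arm or the gripper's body presses on something with over 40 N, if the wrist force passes 120 N, or if a joint passes its speed limit or range.

### The arm

A 6-joint arm with a two-finger parallel gripper is mounted at the origin on the work surface. World frame = base frame: x ahead of the robot, y to its left, z up, the work surface at z = 0. Lengths are in m, angles in rad, forces in N, time in s.
With the tool pointing down it reaches from about 0.375 to 0.975 m from the base axis. Payload 3.8 kg.
Tool frame: the origin (TCP) lies between the finger pads; the fingertips stand 17 mm ahead of it and the grasp point (between the pads) lies 2 mm behind it; z points along the fingers, y is the line along which they close (so a half turn about z gives the same grasp; the last joint's range is limited). The gripper opens to 85 mm and grips with 20 to 120 N. Pads are 22 mm wide; open, the fingers measure 114 mm over their backs; the gripper's body (76 mm by 85 mm) begins 54 mm behind the grasp point. The pads swing forward as they close: fully open they stand 13 mm farther back than shut.
Start: joints at [1.261, 0.264, 1.604, -0, 1.274, -0.037], TCP at [0.182, 0.65, 0.248] pointing down, gripper open.
Joint ranges: [-2.63, 2.63], [-0.94, 2.18], [0.31, 2.57], [-1.31, 4.45], [0, 2.66], [-2.55, 2.55]. Speed limits (rad/s): [2.57, 2.57, 3.14, 3.14, 3.14, 3.14].

### API

Orientations are given as [roll, pitch, yaw] about the fixed x, y, z axes, in that order (R = Rz(yaw) Ry(pitch) Rx(roll)).
In Python, from cell import get_state, capture, camera_params, finish_job, search_frame, outline_of gives the robot as it stands.
- The arm moves only by the tool move_arm, never from a script. Its argument "commands" is a list of rows, each a list of 7 numbers: the shift along the tool's x, y, z in cm, then the turn, a rotation vector about the tool's x, y, z in degrees, then the finger opening in cm, from 0 to 8.54. A call has 1 to 20 rows; each row is the pose to reach, as a shift and turn from the pose commanded when the call began, along the tool's axes at that moment; what a row does not reach only later rows make up. A row lasts 1/12 s, in which the tool goes at most 41.7 mm and 7.16 degrees, less where a joint would pass 70% of its speed; a pose out of reach is approached as far as the arm can. A call with a gripper value outside its range is refused whole. The fingers move at their own pace and stop on an object; "force" is the grip in N (left out, the last holds). Time passes only in rows, so rows that repeat a pose let the fingers close. It gives the time, the measured TCP pose, the force, the opening and the grip force at its end, in the units of the state.
- get_state(): the state, without advancing time (a new reading comes with each control period).
- capture(name): name is "scene" or "top" or "wrist"; returns the picture (420x560x3 uint8, blue, green, red); there is no depth.
- camera_params(name): a dict with "fov_y" (degrees; the focal length in pixels is half the picture's height over the tangent of half this angle, whatever the lens; pixels are square), "cx", "cy" (the principal point, pixels), "eye" and "orientation" of the camera in the world; the wrist camera has in their place "mount" (4x4, takes a point from camera to tool coordinates, whose origin is the TCP and whose axes are the flange's). Camera axes: x right, y up, looking along -z (the intrinsics and any distortion apply to the point x, -y, -z); pixel columns grow to the right and rows downward; lengths in m; the calibration is good to about 2 mm. A picture is of the moment at which its call begins: read the wrist's pose just before it. camera_params takes no time and is no camera call.
- finish_job(): hands the job in; it is judged then, once.
Trained networks look in the newest picture that a camera, given by its name, has taken for a name from the list of things; names that differ only in an ending like _2 or _b are one class to them, and where a whole thing is asked for, a point or a joint stands for the part that bears it (a point fixed in the world has none). Each returns a list of dicts, best first, with "p" (0 to 1); they miss things now and then, are a little off and sometimes report something else, mostly with a low value. They report only what shows in the picture. A call takes as long as a camera call. They do not tell look-alikes from the thing itself.
- search_frame(camera, name): "rect" ([left, top, right, bottom] in pixels, round what is visible of it).
- outline_of(camera, name): "pixels" (420x560 bool, what is visible of it) and "rect" ([left, top, right, bottom] in pixels, round what is visible of it).
The state is a dict: "time": time; "joints": joint angles; "joint_velocities": joint speeds; "joint_efforts": joint torques, N m; "ee_pos": TCP position; "orientation": TCP orientation; "ft_force": force on the tool from outside, world axes, zero at the start; "moment": the same for the moment, N m; "opening": opening from 0.0 (shut) to 1.0 (fully open); "finger_force": force on a finger pad.
Only numpy, scipy, OpenCV 4.12 (cv2) and the standard library are available. Lean on these libraries where they do the work, as an engineer would, in place of code of your own. Each camera call takes 0.05 s, during which the arm holds its last target. There are 200 camera calls.

## Working session

There is one attempt and no reset: what is moved stays moved. The work goes in short steps, Python scripts to look and compute and a tool call to move; the robot and the scene stay as the last step left them, time stands still between calls to the robot, and variables do not carry over. Pictures are saved under pics/ and viewed, at most 10 in all, crops included, and the job is handed in when it is done.

Besides the shell and the picture viewer there is one more tool, called after "Request:" as name(argument=value, ...) on one line, values as JSON. move_arm: Moves the arm, as the interface text tells. Its arguments: {"type":"object","properties":{"commands":{"type":"array","items":{"type":"array","items":{"type":"number"}}},"force":{"type":"number"}},"required":["commands"]}

```bash
mkdir -p pics; ls
python3 - <<'E'
from cell import *
import cv2,numpy as np
s=get_state();print({k:np.round(v,3).tolist() for k,v in s.items()})
for c in("scene","top","wrist"):
    im=capture(c);cv2.imwrite(f"pics/{c}0.png",im)
    print(c,camera_params(c))
    if c!="wrist":
        for n in("jig_top","rod_mid","sheet_mid","layer_mid"):
            print(n,[(np.round(d["rect"]).tolist(),round(d["p"],2)) for d in search_frame(c,n)])
E
```

```text
pics
{'time': 0.0, 'joints': [1.261, 0.265, 1.605, 0.0, 1.274, -0.037], 'joint_velocities': [-0.0, 0.001, 0.001, -0.001, 0.001, 0.0], 'joint_efforts': [0.001, -51.513, -36.731, 0.0, 0.013, -0.0], 'ee_pos': [0.182, 0.649, 0.247], 'orientation': [-3.139, -0.0, 2.869], 'ft_force': [-0.388, 0.104, -0.378], 'moment': [0.04, 0.045, -0.005], 'finger_force': 0.0, 'opening': 0.999}
scene {'fov_y': 50.00116025969024, 'cx': 281.8131980195174, 'cy': 207.10698077980936, 'eye': array([ 1.19610729, -0.38076919,  0.7680678 ]), 'orientation': array([ 0.82541997, -0.02080943,  1.03693496])}
jig_top [([255.0, 195.0, 301.0, 248.0], 0.72)]
rod_mid []
sheet_mid [([78.0, 298.0, 174.0, 377.0], 0.61), ([92.0, 213.0, 135.0, 246.0], 0.57), ([199.0, 228.0, 225.0, 246.0], 0.52)]
layer_mid [([329.0, 162.0, 364.0, 188.0], 0.69)]
top {'fov_y': 43.10513179867409, 'cx': 276.52485034885467, 'cy': 211.75799088516993, 'eye': array([0.50390132, 0.02507924, 1.33456357]), 'orientation': array([ 0.0564559 , -0.02278634, -1.56645564])}
jig_top [([248.0, 203.0, 287.0, 256.0], 0.7)]
rod_mid [([267.0, 226.0, 270.0, 234.0], 0.41)]
sheet_mid [([368.0, 228.0, 403.0, 264.0], 0.91), ([319.0, 233.0, 342.0, 256.0], 0.86), ([382.0, 275.0, 432.0, 326.0], 0.78), ([395.0, 153.0, 461.0, 205.0], 0.66)]
layer_mid [([160.0, 232.0, 183.0, 268.0], 0.6)]
wrist {'fov_y': 59.62688121313046, 'cx': 280.24115713377597, 'cy': 215.24700384186232, 'mount': array([[-1.49460757e-04,  9.53785405e-01,  3.00488568e-01,
         7.53722450e-02],
       [ 9.99999969e-01,  8.32084546e-05,  2.33279232e-04,
        -9.40504961e-04],
       [ 1.97495137e-04,  3.00488594e-01, -9.53785388e-01,
        -1.24867285e-01],
       [ 0.00000000e+00,  0.00000000e+00,  0.00000000e+00,
         1.00000000e+00]])}
```

View pics/top0.png

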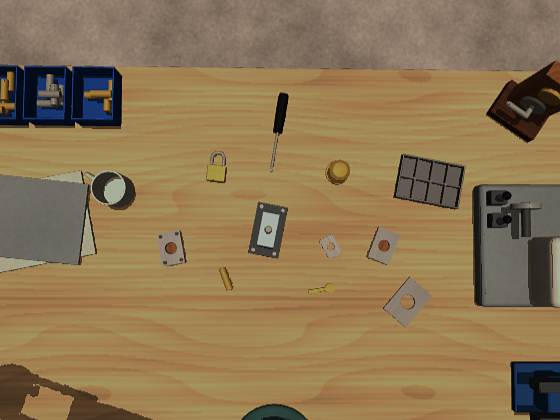

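View pics/scene0.png

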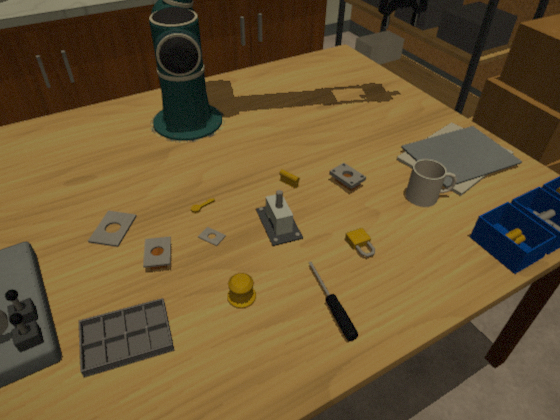

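The top view shows the jig at about (268,230), the thick riveted plate on its block at (172,248), and three holed sheets at (330,246) small, (383,246) middle and (407,301) large. The scene view agrees with this. Next I'll measure them in metric units.

```bash
cat > h.py <<'E'
from cell import *
import cv2,numpy as np
from scipy.spatial.transform import Rotation as R
def campose(c,st=None):
    p=camera_params(c)
    if c=="wrist":
        T=np.eye(4);T[:3,:3]=R.from_euler("xyz",st["orientation"]).as_matrix();T[:3,3]=st["ee_pos"]
        T=T@p["mount"];return p,T[:3,:3],T[:3,3]
    return p,R.from_euler("xyz",p["orientation"]).as_matrix(),np.array(p["eye"])
def back(c,uv,z,st=None):
    p,Rm,e=campose(c,st);f=210/np.tan(np.radians(p["fov_y"]/2))
    uv=np.atleast_2d(uv).astype(float)
    d=np.c_[(uv[:,0]-p["cx"])/f,-(uv[:,1]-p["cy"])/f,-np.ones(len(uv))]@Rm.T
    return e+d*((z-e[2])/d[:,2])[:,None]
def proj(c,X,st=None):
    p,Rm,e=campose(c,st);f=210/np.tan(np.radians(p["fov_y"]/2))
    q=(np.atleast_2d(X)-e)@Rm
    return np.c_[p["cx"]+f*q[:,0]/-q[:,2],p["cy"]-f*q[:,1]/-q[:,2]]
def rect(c,mask,z,st=None):
    "min area rectangle on plane z: centre, long, short (mm), yaw of long side (rad)"
    cs=max(cv2.findContours(mask.astype(np.uint8),cv2.RETR_EXTERNAL,cv2.CHAIN_APPROX_NONE)[0],key=cv2.contourArea)
    P=back(c,cs[:,0],z,st)[:,:2]
    (x,y),(w,h),a=cv2.minAreaRect((P*1000).astype(np.float32))
    if w<h:w,h,a=h,w,a+90
    a=(a+90)%180-90
    return np.round([x,y,w,h,a],1)
E
python3 - <<'E'
from h import *
capture("top")
for n,z in(("sheet_mid",.025),("layer_mid",.032),("jig_top",.006)):
    for d in outline_of("top",n): print(n,round(d["p"],2),np.round(d["rect"]),rect("top",d["pixels"],z))
E
```

```text
sheet_mid 0.86 [368. 225. 400. 264.] [ 497.  -269.4   82.9   57.8  -18.8]
sheet_mid 0.83 [318. 236. 342. 258.] [ 494.2 -137.    57.3   39.9   29.8]
sheet_mid 0.69 [384. 279. 430. 326.] [ 358.6 -326.4  103.8   74.   -40.7]
layer_mid 0.94 [152. 231. 181. 267.] [490.4 252.5  81.6  60.2  11.2]
layer_mid 0.66 [ 84. 170. 137. 208.] [633.6 404.3 119.7  88.4 -89.6]
jig_top 0.9 [248. 204. 287. 260.] [534.9  18.  129.3  76.6 -11.1]
jig_top 0.31 [155. 231. 187. 268.] [488.1 258.1  83.6  62.4  11.1]
```

```bash
cat >> h.py <<'E'
def go(x,y,z,yaw,s=None):
    "shift (cm) and turn (deg) in tool axes from the present pose to a tool-down pose (m, deg)"
    s=s or get_state();A=R.from_euler("xyz",s["orientation"]);B=R.from_euler("xyz",[np.pi,0,np.radians(yaw)])
    print("go",np.round(A.inv().apply(np.array([x,y,z])-s["ee_pos"])*100,2),np.round((A.inv()*B).as_rotvec(degrees=True),2))
def look(n,z,tag=None):
    s=get_state();im=capture("wrist")
    if tag: cv2.imwrite(f"pics/{tag}.png",im)
    for d in outline_of("wrist",n)[:3]: print(n,round(d["p"],2),np.round(d["rect"]),rect("wrist",d["pixels"],z,s))
    return s
E
python3 -c "
from h import *
go(.49,.253,.22,191)"
```

```text
go [-40.37 -29.94   2.83] [  0.     0.   -26.63]
```

Request:
move_arm(commands=[[-40.4,-29.9,2.8,0,0,-26.6,8.5],[-40.4,-29.9,2.8,0,0,-26.6,8.5],[-40.4,-29.9,2.8,0,0,-26.6,8.5],[-40.4,-29.9,2.8,0,0,-26.6,8.5],[-40.4,-29.9,2.8,0,0,-26.6,8.5],[-40.4,-29.9,2.8,0,0,-26.6,8.5],[-40.4,-29.9,2.8,0,0,-26.6,8.5],[-40.4,-29.9,2.8,0,0,-26.6,8.5],[-40.4,-29.9,2.8,0,0,-26.6,8.5],[-40.4,-29.9,2.8,0,0,-26.6,8.5],[-40.4,-29.9,2.8,0,0,-26.6,8.5],[-40.4,-29.9,2.8,0,0,-26.6,8.5],[-40.4,-29.9,2.8,0,0,-26.6,8.5],[-40.4,-29.9,2.8,0,0,-26.6,8.5],[-40.4,-29.9,2.8,0,0,-26.6,8.5]])

```text
time: 2.0
ee_pos: [0.4903, 0.2532, 0.2203]
orientation: [3.141, -0.0, -2.952]
ft_force: [0.0, 0.2, 0.0]
opening: 0.996
finger_force: 0.0
```

```bash
python3 -c "
from h import *
s=look('layer_mid',.032,'w1');print(s['time'],s['ee_pos'],s['orientation'])
go(.535,.018,.25,169)"
```

```text
layer_mid 0.69 [249. 144. 314. 236.] [490.4 252.9  81.   57.4  10.9]
2.0 [0.49031431 0.25317155 0.22030673] [ 3.14095909e+00 -3.71953864e-04 -2.95171513e+00]
go [  0.07 -24.06  -2.97] [ 3.000e-02 -1.000e-02  2.204e+01]
```

View pics/w1.png

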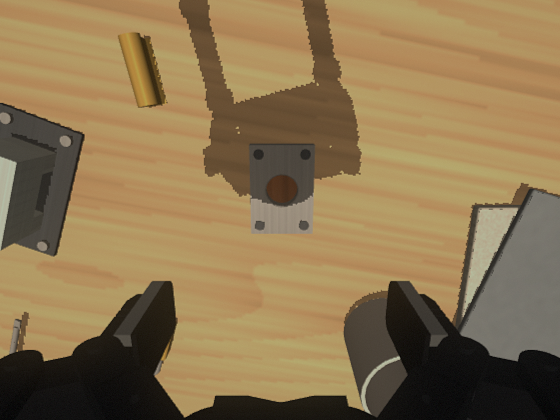

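The wrist view shows the riveted plate at (281,190). The wrist and top estimates agree to about 1 mm. Next I'll look at the jig.

Request:
move_arm(commands=[[0,-24,-3,0,0,22,8.5],[0,-24,-3,0,0,22,8.5],[0,-24,-3,0,0,22,8.5],[0,-24,-3,0,0,22,8.5],[0,-24,-3,0,0,22,8.5],[0,-24,-3,0,0,22,8.5],[0,-24,-3,0,0,22,8.5],[0,-24,-3,0,0,22,8.5]])

```text
time: 2.77
ee_pos: [0.5363, 0.0177, 0.2508]
orientation: [3.141, 0.001, 2.948]
ft_force: [0.1, 0.8, 0.1]
opening: 0.996
finger_force: 0.0
```

```bash
python3 -c "
from h import *
s=look('jig_top',.006,'w2');print(s['time'],s['ee_pos'],s['orientation'])
d=outline_of('wrist','rod_mid');print([(e['p'],e['rect']) for e in d])
c=(.535,.018)
print(proj('wrist',[[*c,.06],[*c,.103]],s))
im=capture('wrist');cv2.imwrite('pics/w2c.png',cv2.resize(im[60:360,130:430],(600,600)))
go(.497,-.269,.2,161.2)"
```

```text
jig_top 0.58 [239. 114. 320. 238.] [536.3  16.3 130.8  76.5 -10.5]
2.7667 [0.53629172 0.01774668 0.25083882] [3.14088060e+00 8.14438758e-04 2.94787534e+00]
[(0.75, [268.4, 177.9, 289.7, 214.1])]
[[281.37556653 187.70856313]
 [281.56334959 200.52303682]]
go [ -1.67 -29.07   4.98] [ 0.02 -0.05  7.92]
```

View pics/w2c.png

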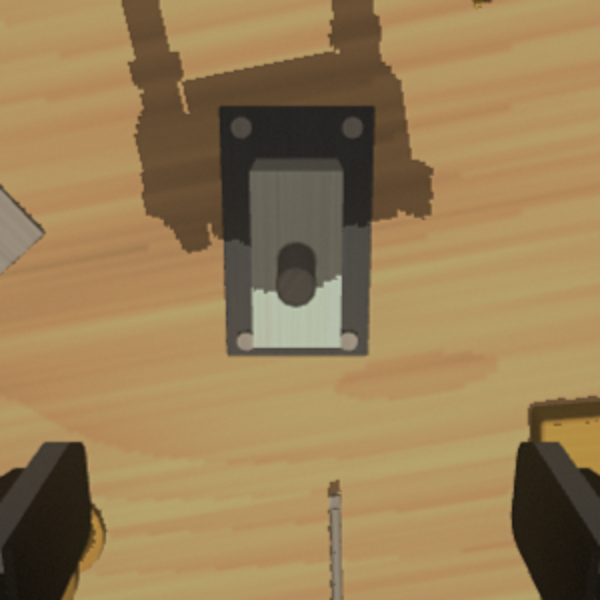

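The crop shows the jig's top face at about x 250–343, y 170–348, which is centred at full-frame (278.4,189.5). The rod's top disc is at full-frame (278.5,203.5).

```bash
python3 -c "
from h import *
s=get_state()
print(back('wrist',[278.5,203.5],.103,s),back('wrist',[278.4,189.5],.06,s))
k=lambda u,v:[130+u/2,60+v/2]
P=back('wrist',[k(249,170),k(343,170),k(344,348),k(251.5,348)],.06,s)[:,:2];print(P,P.mean(0))
d=P[0]-P[3]+P[1]-P[2];print(np.degrees(np.arctan2(d[1],d[0])))
"
```

```text
[[0.53563364 0.01713351 0.103     ]] [[0.53480207 0.01700853 0.06      ]]
[[ 0.49291364  0.00445088]
 [ 0.50045267  0.04365386]
 [ 0.57988647  0.03027019]
 [ 0.57189206 -0.01129793]] [0.53628621 0.01676925]
169.5795671431922
```

Request:
move_arm(commands=[[-1.7,-29.1,5,0,0,7.9,8.5],[-1.7,-29.1,5,0,0,7.9,8.5],[-1.7,-29.1,5,0,0,7.9,8.5],[-1.7,-29.1,5,0,0,7.9,8.5],[-1.7,-29.1,5,0,0,7.9,8.5],[-1.7,-29.1,5,0,0,7.9,8.5],[-1.7,-29.1,5,0,0,7.9,8.5],[-1.7,-29.1,5,0,0,7.9,8.5],[-1.7,-29.1,5,0,0,7.9,8.5]])

```text
time: 3.72
ee_pos: [0.4966, -0.2718, 0.1992]
orientation: [3.141, -0.002, 2.809]
ft_force: [-0.2, 0.4, 0.0]
opening: 0.995
finger_force: 0.0
```

```bash
python3 -c "
from h import *
s=look('sheet_mid',.025,'w3');print(s['time'],s['ee_pos'],s['orientation'])
go(.497,-.269,.1,161.2)"
```

```text
sheet_mid 0.92 [249. 145. 323. 240.] [ 498.3 -270.    80.7   56.   -21.6]
sheet_mid 0.65 [388. 102. 460. 176.] [ 490.9 -148.7   50.8   35.4   29.4]
sheet_mid 0.62 [ 91.   0. 220. 130.] [ 363.2 -327.2   97.6   70.1  -40.6]
3.7167 [ 0.49660926 -0.27181027  0.19922335] [ 3.14112086e+00 -1.81126332e-03  2.80933832e+00]
go [ 0.05  0.05 10.  ] [ 0.06 -0.05 -0.08]
```

View pics/w3.png

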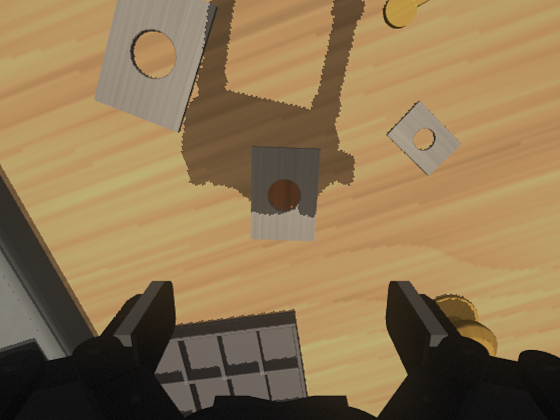

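The sheet is at (284,193). It measures 80.7×56 mm with yaw about -21°, which makes it the middle-sized one. Descending.

```bash
python3 -c "
from h import *
s=get_state();print(s['time'],s['ee_pos'],s['orientation'])
go(.4983,-.270,.07,158.8)"
```

```text
3.8167 [ 0.49735007 -0.26974552  0.19996933] [ 3.14061155e+00 -9.02730794e-04  2.81205727e+00]
go [-1.1e-01 -1.0e-02  1.3e+01] [ 0.06 -0.05  2.32]
```

Request:
move_arm(commands=[[-0.1,0,13,0,0,2.3,8.5],[-0.1,0,13,0,0,2.3,8.5],[-0.1,0,13,0,0,2.3,8.5],[-0.1,0,13,0,0,2.3,8.5],[-0.1,0,13,0,0,2.3,8.5],[-0.1,0,13,0,0,2.3,8.5]])

```text
time: 4.32
ee_pos: [0.4993, -0.2706, 0.0717]
orientation: [3.142, 0.001, 2.773]
ft_force: [1.5, 0.2, 0.5]
opening: 0.993
finger_force: 0.0
```

```bash
python3 -c "
from h import *
s=look('sheet_mid',.025,'w4');
go(.4983,-.270,.022,158.8)"
```

```text
sheet_mid 0.87 [224. 172. 344. 319.] [ 497.3 -269.6   80.8   56.7  -21.2]
sheet_mid 0.82 [446.  88. 559. 204.] [ 487.8 -153.3   49.6   34.3   29.5]
sheet_mid 0.75 [  0.   1. 144. 154.] [ 379.6 -326.7   68.3   55.7  -40.4]
go [0.33 0.13 5.17] [-0.05  0.32  0.04]
```

View pics/w4.png

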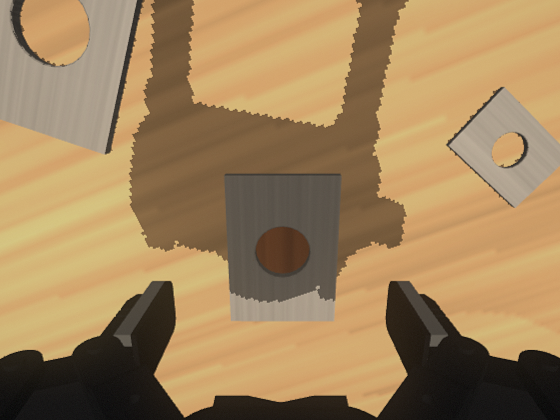

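The sheet is square and centred between the fingers at (283,250). Going down and gripping.

Request:
move_arm(commands=[[0,0,2,0,0,0,8.5],[0,0,4,0,0,0,8.5],[0,0,4.7,0,0,0,8.5],[0,0,4.7,0,0,0,8.5],[0,0,4.7,0,0,0,6.5],[0,0,4.7,0,0,0,5.8],[0,0,4.7,0,0,0,5],[0,0,4.7,0,0,0,5],[0,0,4.7,0,0,0,5],[0,0,4.7,0,0,0,5],[0,0,4.7,0,0,0,5]], force=40)

```text
time: 5.33
ee_pos: [0.4995, -0.2724, 0.0255]
orientation: [-3.141, 0.003, 2.771]
ft_force: [-0.7, 1.3, 6.9]
opening: 0.646
finger_force: 42.4
```

Request:
move_arm(commands=[[0,0,-1,0,0,0,5],[0,0,-3,0,0,0,5],[0,0,-6,0,0,0,5],[0,0,-9,0,0,0,5],[0,0,-12,0,0,0,5],[0,0,-13,0,0,0,5],[0,0,-13,0,0,0,5]])

```text
time: 5.92
ee_pos: [0.5005, -0.2731, 0.1579]
orientation: [-3.14, 0.008, 2.771]
ft_force: [0.2, -0.7, -1.0]
opening: 0.639
finger_force: 43.4
```

```bash
python3 -c "
from h import *
s=get_state();capture('wrist');s=get_state()
print(s['ee_pos'],s['orientation'],s['ft_force'],s['opening'],s['finger_force'])
for z in(.15,.155):look('sheet_mid',z,'w5')
go(.5355,.0170,.16,169.4)"
```

```text
[ 0.49897185 -0.27219099  0.15508295] [-3.14088464  0.0038927   2.77103377] [-0.16619456  1.56078097 -1.49221102] 0.6400226432621191 43.40691179037094
sheet_mid 0.86 [ 59.   0. 195. 138.] [ 397.  -287.8   45.    35.3  -40.3]
sheet_mid 0.81 [203. 193. 360. 384.] [ 498.5 -272.8   83.9   57.8  -21.3]
sheet_mid 0.71 [400.  91. 486. 178.] [ 459.7 -196.7   25.8   18.4   29.7]
sheet_mid 0.72 [ 56.   1. 196. 140.] [ 397.4 -284.8   44.3   33.9  -40.3]
sheet_mid 0.68 [204. 192. 361. 383.] [ 491.8 -269.7   78.9   54.1  -21.3]
sheet_mid 0.58 [402.  96. 489. 181.] [ 457.3 -198.8   24.7   17.2   29.7]
go [ 6.77 28.23 -0.88] [  0.07  -0.26 -10.63]
```

View pics/w5.png

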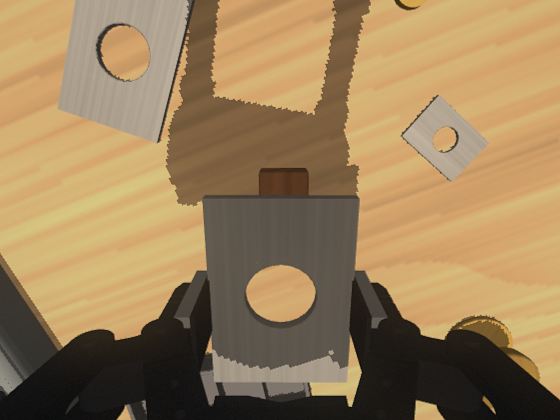

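The sheet is held level, with its hole at (281,293). Moving above the jig.

Request:
move_arm(commands=[[6.8,28.2,-0.5,0,0,-10.6,5],[6.8,28.2,-0.5,0,0,-10.6,5],[6.8,28.2,-0.5,0,0,-10.6,5],[6.8,28.2,-0.5,0,0,-10.6,5],[6.8,28.2,-0.5,0,0,-10.6,5],[6.8,28.2,-0.5,0,0,-10.6,5],[6.8,28.2,-0.5,0,0,-10.6,5],[6.8,28.2,-0.5,0,0,-10.6,5],[6.8,28.2,-0.5,0,0,-10.6,5],[6.8,28.2,-0.5,0,0,-10.6,5],[6.8,28.2,-0.5,0,0,-10.6,5]])

```text
time: 7.08
ee_pos: [0.5359, 0.0148, 0.1571]
orientation: [-3.141, -0.002, 2.955]
ft_force: [-0.2, 0.0, -0.5]
opening: 0.642
finger_force: 43.6
```

```bash
python3 -c "
from h import *
s=get_state();im=capture('wrist')
print(s['ee_pos'],s['orientation'],s['ft_force'])
s=look('sheet_mid',s['ee_pos'][2]+.0015)
print(back('wrist',[281,293],s['ee_pos'][2]-.001,s))
c=(.5355,.017)
print(proj('wrist',[[*c,.103],[*c,.06],[*s['ee_pos']]],s))
cv2.imwrite('pics/w6c.png',cv2.resize(im[120:420,130:430],(600,600)))
go(.5355,.0170,.12,169.4)"
```

```text
[0.53592614 0.01483152 0.1570857 ] [-3.14072728e+00 -2.12676467e-03  2.95510505e+00] [-0.2033573   0.02571038 -0.54230369]
sheet_mid 0.63 [ 35. 145. 118. 226.] [477.  -46.7  24.3  17.7  29.3]
[[0.53172766 0.01459443 0.15640758]]
[[286.70534699 247.74552752]
 [285.63871939 221.95484073]
 [283.03883136 304.30237462]]
go [0.14 0.23 3.79] [-0.02 -0.04 -0.16]
```

View pics/w6c.png

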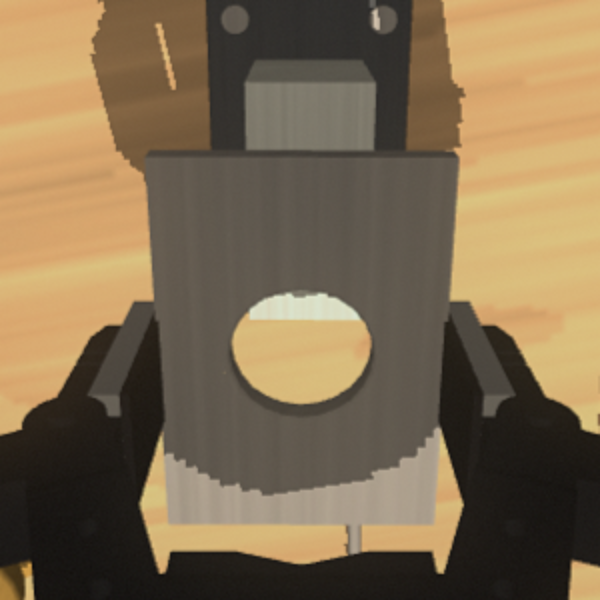

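The crop shows the sheet square with the jig, with its hole centre at full-frame (281,294). The rod is hidden under the sheet, towards the camera side. I'll fit the sheet's pose in the tool frame.

```bash
python3 -c "
from h import *
from scipy.optimize import least_squares
uv=np.array([[203.5,196],[359.5,196],[214,381.5],[348,381.5],[281,294]])
M=np.array([[.04,-.028,0],[.04,.028,0],[-.04,-.028,0],[-.04,.028,0],[0,0,0]])
s={'ee_pos':[0,0,0],'orientation':[0,0,0]}
def res(q): return (proj('wrist',R.from_rotvec(q[3:]).apply(M)+q[:3],s)-uv).ravel()
r=least_squares(res,[0]*6,x_scale=[.01]*3+[.1]*3);print(np.round(r.x[:3]*1000,1),np.degrees(r.x[3:]).round(1),r.fun.round(1))
for dz in(-.001,-.003):
  r=least_squares(lambda q:res([q[0],q[1],dz,0,q[3],q[2]]),[0]*4);print(dz,np.round(r.x[:2]*1000,1),np.degrees(r.x[2:]).round(1),r.fun.round(1))
s=get_state();print(s['ee_pos'],s['orientation']);go(.5355,.0170,.12,169.4)
"
```

```text
[ 2.6 -0.7  2.1] [ 0.1 -1.5  0.1] [ 0.2 -0.6 -0.3 -0.5  0.3 -0.2 -0.4 -0.2  0.2  1.5]
-0.001 [ 3.9 -0.7] [0.1 0.4] [-2.7 -1.2  2.5 -1.  -0.5  0.2  0.5  0.4  0.2  2.6]
-0.003 [ 4.8 -0.7] [0.1 1.6] [-4.6 -1.5  4.4 -1.3 -1.1  0.6  1.2  0.7  0.2  3.3]
[0.53642509 0.0144468  0.15785064] [-3.14126894e+00 -7.73532114e-04  2.95378904e+00]
go [0.14 0.23 3.79] [-0.02 -0.04 -0.16]
```

Request:
move_arm(commands=[[-0.1,0.3,2,0,0,0,5],[-0.1,0.3,3.5,0,0,0,5],[-0.1,0.3,4.2,0,0,0,5],[-0.1,0.3,4.2,0,0,0,5],[-0.1,0.3,4.2,0,0,0,5]])

```text
time: 7.65
ee_pos: [0.538, 0.018, 0.1161]
orientation: [-3.141, -0.001, 2.955]
ft_force: [0.3, 0.5, -0.3]
opening: 0.642
finger_force: 43.6
```

```bash
python3 -c "
from h import *
im=capture('wrist');s=get_state()
print(s['time'],s['ee_pos'],s['orientation'],s['ft_force'])
cv2.imwrite('pics/w7c.png',cv2.resize(im[180:420,160:400],(600,600)))
c=(.5355,.017)
print(proj('wrist',[[*c,.103],[*c,.06]],s))
go(.5376,.0173,.066,169.4)"
```

```text
7.7 [0.53862605 0.018153   0.11680491] [3.14152202e+00 5.52158927e-04 2.95517469e+00] [ 0.15405294 -0.23180574 -0.87639191]
[[278.75354425 280.83006933]
 [279.08509822 242.72993822]]
go [ 0.09 -0.1   5.08] [ 0.    0.03 -0.08]
```

View pics/w7c.png

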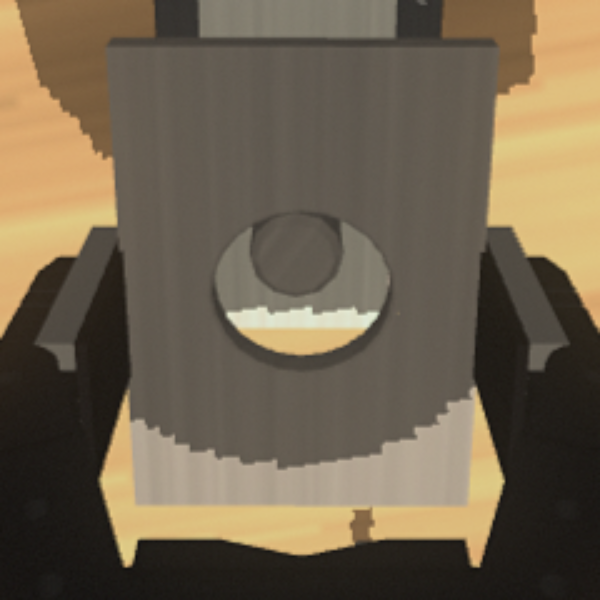

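The rod top shows through the hole at full-frame (278.4,282.4), which is where it was predicted. The hole centre is at (280.8,293.6).

```bash
python3 -c "
from h import *
s=get_state();A=R.from_euler('xyz',s['orientation'])
a=back('wrist',[278.4,282.4],.103,s)[0]
for dz in (0,-.002):
  b=back('wrist',[280.8,293.6],s['ee_pos'][2]+dz,s)[0]
  print(a,b,'rod minus hole in tool mm',A.inv().apply(a-b)*1000)
print(s['ee_pos'])"
```

```text
[0.5361941  0.01671659 0.103     ] [0.53388695 0.01816205 0.11680491] rod minus hole in tool mm [-2.52745191 -0.99378124 13.80623655]
[0.5361941  0.01671659 0.103     ] [0.53500328 0.01795434 0.11480491] rod minus hole in tool mm [-1.39307284 -0.99643294 11.8056097 ]
[0.53862605 0.018153   0.11680491]
```

Request:
move_arm(commands=[[-0.17,-0.1,0.2,0,0,0,5],[-0.17,-0.1,1.2,0,0,0,5],[-0.17,-0.1,2.5,0,0,0,5],[-0.17,-0.1,3.5,0,0,0,5],[-0.17,-0.1,4.3,0,0,0,5],[-0.17,-0.1,4.6,0,0,0,5],[-0.17,-0.1,4.7,0,0,0,5],[-0.17,-0.1,4.8,0,0,0,5],[-0.17,-0.1,4.8,0,0,0,5],[-0.17,-0.1,4.8,0,0,0,5]])

```text
time: 8.53
ee_pos: [0.5403, 0.0174, 0.0688]
orientation: [3.141, 0.001, 2.956]
ft_force: [-0.1, 0.1, -1.8]
opening: 0.637
finger_force: 43.6
```

Request:
move_arm(commands=[[0,0,0.05,0,0,0,5],[0,0,0.1,0,0,0,5],[0,0,0.15,0,0,0,5],[0,0,0.2,0,0,0,5],[0,0,0.2,0,0,0,5],[0,0,0.2,0,0,0,5]])

```text
time: 9.03
ee_pos: [0.5397, 0.0174, 0.0662]
orientation: [-3.142, -0.0, 2.956]
ft_force: [-0.1, -0.4, -0.6]
opening: 0.64
finger_force: 43.6
```

Request:
move_arm(commands=[[0,0,0.05,0,0,0,5],[0,0,0.1,0,0,0,5],[0,0,0.15,0,0,0,5],[0,0,0.15,0,0,0,5],[0,0,0.15,0,0,0,5]])

```text
time: 9.45
ee_pos: [0.5399, 0.0174, 0.0655]
orientation: [-3.142, 0.0, 2.956]
ft_force: [-2.4, -0.3, 5.7]
opening: 0.637
finger_force: 44.1
```

Contact. Releasing and retreating.

Request:
move_arm(commands=[[0,0,0,0,0,0,5.8],[0,0,0,0,0,0,6.2],[0,0,0,0,0,0,7],[0,0,0,0,0,0,8.5],[0,0,0,0,0,0,8.5],[0,0,0,0,0,0,8.5],[0,0,-2,0,0,0,8.5],[0,0,-5,0,0,0,8.5],[0,0,-9,0,0,0,8.5],[0,0,-13,0,0,0,8.5],[0,0,-13.5,0,0,0,8.5],[0,0,-13.5,0,0,0,8.5]])

```text
time: 10.45
ee_pos: [0.5427, 0.0174, 0.2043]
orientation: [3.14, 0.009, 2.956]
ft_force: [0.9, 0.3, 0.6]
opening: 0.998
finger_force: 0.0
```

```bash
python3 -c "
from h import *
capture('wrist')
s=look('sheet_mid',.065)
im=capture('wrist');cv2.imwrite('pics/w8c.png',cv2.resize(im[100:300,180:380],(600,600)))
print(s['time'],s['ee_pos'],s['orientation'])
go(.4904,.2529,.13,190.9)"
```

```text
sheet_mid 0.7 [240. 145. 322. 251.] [537.2  16.7  79.6  56.5 -10.8]
sheet_mid 0.6 [ 60. 134. 131. 206.] [ 490.1 -107.3   44.3   31.6   28.9]
10.5 [0.5408165  0.01736838 0.20138902] [3.14099771 0.00362279 2.95610013]
go [ 9.01 22.27  6.77] [  0.    -0.23 -21.53]
```

View pics/w8c.png

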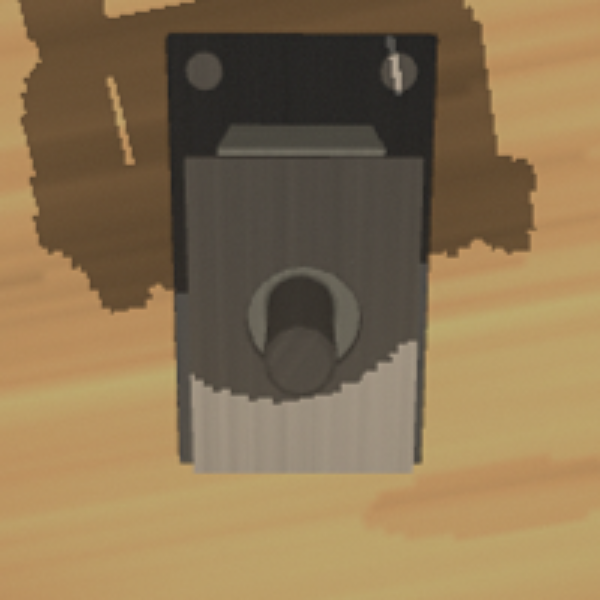

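The sheet sits square on the jig with the rod standing through its hole (hole at about crop (304,317), offset about 1.5 mm). Now the riveted plate.

Request:
move_arm(commands=[[9,22.3,0,0,0,-21.5,8.5],[9,22.3,1,0,0,-21.5,8.5],[9,22.3,2,0,0,-21.5,8.5],[9,22.3,3,0,0,-21.5,8.5],[9,22.3,6.8,0,0,-21.5,8.5],[9,22.3,6.8,0,0,-21.5,8.5],[9,22.3,6.8,0,0,-21.5,8.5],[9,22.3,6.8,0,0,-21.5,8.5],[9,22.3,6.8,0,0,-21.5,8.5],[9,22.3,6.8,0,0,-21.5,8.5]])

```text
time: 11.48
ee_pos: [0.4929, 0.2522, 0.1318]
orientation: [-3.141, -0.0, -2.952]
ft_force: [-0.0, 0.6, -0.6]
opening: 0.996
finger_force: 0.0
```

```bash
python3 -c "
from h import *
capture('wrist')
s=look('layer_mid',.032)
print(s['time'],s['ee_pos'],s['orientation'])
go(.4904,.2529,.027,190.9)"
```

```text
layer_mid 0.57 [239. 152. 332. 276.] [489.5 252.8  81.2  55.8  10.8]
11.5333 [0.49335063 0.25210446 0.13242885] [-3.14135660e+00  1.02449851e-03 -2.95318061e+00]
go [ 0.32  0.13 10.59] [ 0.01  0.11 -0.14]
```

Request:
move_arm(commands=[[0.35,0.1,3,0,0,0,8.5],[0.35,0.1,6,0,0,0,8.5],[0.35,0.1,9,0,0,0,8.5],[0.35,0.1,10.3,0,0,0,8.5],[0.35,0.1,10.5,0,0,0,8.5],[0.35,0.1,10.5,0,0,0,8.5],[0.35,0.1,10.5,0,0,0,6.5],[0.35,0.1,10.5,0,0,0,5.8],[0.35,0.1,10.5,0,0,0,5],[0.35,0.1,10.5,0,0,0,5],[0.35,0.1,10.5,0,0,0,5],[0.35,0.1,10.5,0,0,0,5],[0.35,0.1,10.5,0,0,0,5]], force=60)

```text
time: 12.72
ee_pos: [0.4908, 0.2542, 0.0292]
orientation: [3.141, 0.004, -2.952]
ft_force: [-0.2, -1.2, 5.3]
opening: 0.64
finger_force: 64.5
```

Request:
move_arm(commands=[[0,0,-1,0,0,0,5],[0,0,-3,0,0,0,5],[0,0,-6,0,0,0,5],[0,0,-9,0,0,0,5],[0,0,-12,0,0,0,5],[0,0,-13,0,0,0,5],[0,0,-13,0,0,0,5],[0,0,-13,0,0,0,5]])

```text
time: 13.38
ee_pos: [0.4886, 0.2534, 0.1567]
orientation: [3.141, 0.0, -2.952]
ft_force: [-0.3, -0.5, -4.2]
opening: 0.641
finger_force: 64.7
```

```bash
cat >> h.py <<'E'
from scipy.optimize import minimize
def held(n):
    "fit of the held plate's top face in the tool frame from the network's outline (x,y,z mm, pitch,yaw deg)"
    s0={'ee_pos':[0,0,0],'orientation':[0,0,0]}
    capture("wrist");M=np.array([[.04,-.028,0],[.04,.028,0],[-.04,.028,0],[-.04,-.028,0]])
    d=[e for e in outline_of("wrist",n) if 300>e["rect"][0]>150 and e["rect"][3]>300]
    if not d: print("none");return
    e=d[0];m=e["pixels"].astype(np.uint8)
    c=max(cv2.findContours(m,cv2.RETR_EXTERNAL,cv2.CHAIN_APPROX_NONE)[0],key=cv2.contourArea)
    q=cv2.approxPolyDP(cv2.convexHull(c),.03*cv2.arcLength(c,True),True)[:,0]
    print(e["p"],np.round(e["rect"]),q.tolist())
E
python3 -c "
from h import *
capture('wrist')
s=get_state();print(s['ee_pos'],s['orientation'],s['ft_force'],s['opening'])
held('layer_mid')
go(.537,.017,.165,169.4)"
```

```text
[0.48753018 0.25293814 0.15513416] [-3.14095480e+00 -2.55210079e-03 -2.95181346e+00] [ 0.42259897 -0.48088795 -2.78591124] 0.6355368777760476
0.72 [204. 196. 362. 397.] [[353, 198], [346, 390], [214, 393], [205, 201]]
go [ -0.47 -24.08  -1.07] [-0.12 -0.26 21.47]
```

```bash
python3 -c "
from h import *
s={'ee_pos':[0,0,0],'orientation':[0,0,0]}
M=np.array([[.04,-.028,0],[.04,.028,0],[-.04,.028,0],[-.04,-.028,0]])
for x in(0,.0025):
  for z in(-.003,-.001,.001): print(x,z,proj('wrist',M+[x,0,z],s).round(0).tolist())
print(get_state()['ee_pos'])
"
```

```text
0 -0.003 [[204.0, 208.0], [365.0, 208.0], [352.0, 395.0], [216.0, 395.0]]
0 -0.001 [[205.0, 207.0], [364.0, 207.0], [351.0, 391.0], [217.0, 391.0]]
0 0.001 [[206.0, 205.0], [363.0, 205.0], [350.0, 387.0], [217.0, 387.0]]
0.0025 -0.003 [[203.0, 202.0], [366.0, 202.0], [352.0, 390.0], [216.0, 390.0]]
0.0025 -0.001 [[204.0, 200.0], [364.0, 200.0], [351.0, 386.0], [216.0, 386.0]]
0.0025 0.001 [[205.0, 199.0], [363.0, 199.0], [350.0, 383.0], [217.0, 383.0]]
[0.48693742 0.25261534 0.15400841]
```

Request:
move_arm(commands=[[-0.5,-24.1,-1,0,0,21.5,5],[-0.5,-24.1,-1,0,0,21.5,5],[-0.5,-24.1,-1,0,0,21.5,5],[-0.5,-24.1,-1,0,0,21.5,5],[-0.5,-24.1,-1,0,0,21.5,5],[-0.5,-24.1,-1,0,0,21.5,5],[-0.5,-24.1,-1,0,0,21.5,5],[-0.5,-24.1,-1,0,0,21.5,5],[-0.5,-24.1,-1,0,0,21.5,5],[-0.5,-24.1,-1,0,0,21.5,5],[-0.5,-24.1,-1,0,0,21.5,5],[-0.5,-24.1,-1,0,0,21.5,5]])

```text
time: 14.53
ee_pos: [0.5387, 0.019, 0.1664]
orientation: [-3.142, -0.001, 2.958]
ft_force: [-0.1, 0.3, -3.0]
opening: 0.642
finger_force: 65.1
```

```bash
python3 -c "
from h import *
capture('wrist');held('layer_mid')
s=get_state();print(s['time'],s['ee_pos'],s['orientation'],s['ft_force'],s['opening'])
go(.537,.017,.123,169.4)"
```

```text
0.9 [200. 200. 362. 394.] [[354, 199], [348, 390], [214, 391], [204, 202]]
14.6833 [0.53907769 0.01854368 0.16681197] [3.14156175e+00 9.19348225e-05 2.95744103e+00] [ 0.05932547  0.30645708 -3.62731493] 0.6406159643531617
go [ 0.18 -0.19  4.38] [0.   0.01 0.05]
```

Request:
move_arm(commands=[[0.2,-0.1,1.5,0,0,0,5],[0.2,-0.1,3,0,0,0,5],[0.2,-0.1,4.3,0,0,0,5],[0.2,-0.1,4.7,0,0,0,5],[0.2,-0.1,4.7,0,0,0,5],[0.2,-0.1,4.7,0,0,0,5]])

```text
time: 15.18
ee_pos: [0.5372, 0.0173, 0.1201]
orientation: [3.142, 0.0, 2.956]
ft_force: [-0.3, -0.3, -2.6]
opening: 0.643
finger_force: 65.0
```

```bash
python3 -c "
from h import *
im=capture('wrist');s=get_state();print(s['time'],s['ee_pos'],s['orientation'],s['ft_force'])
for n in('layer_mid','rod_mid'):
  for e in outline_of('wrist',n):
    m=e['pixels'].astype(np.uint8);cs,h=cv2.findContours(m,cv2.RETR_CCOMP,cv2.CHAIN_APPROX_NONE)
    print(n,round(e['p'],2),np.round(e['rect']),[cv2.boundingRect(c) for c,k in zip(cs,h[0]) if k[3]>=0 and cv2.contourArea(c)>50])
c=(.5358,.0169);print(proj('wrist',[[*c,.103]],s))
cv2.imwrite('pics/x.png',im)
g=cv2.cvtColor(im,cv2.COLOR_BGR2GRAY)[248:336:4,236:328:3];print('\n'.join(' '.join(f'{v:3d}' for v in r) for r in g))
"
```

```text
15.2333 [0.53772385 0.01723874 0.12065571] [3.14139201e+00 1.37763457e-03 2.95627651e+00] [-0.03610445  0.73632722 -3.46422556]
layer_mid 0.79 [201. 198. 360. 394.] [(247, 273, 68, 49)]
rod_mid 0.83 [260. 273. 299. 298.] []
rod_mid 0.73 [401.   0. 469.  38.] []
[[281.1679855  278.74427997]]
 95  93  94  93  97  96  93  93  92  92  92  95  93  93  94  93  93  91  90  91  93  94  91  92  92  92  92  92  91  91  90
 95  92  95  93  96  95  92  92  94  92  92  94  93  92  93  92  95  92  91  91  95  94  92  92  93  91  93  93  92  92  91
 94  94  95  93  97  96  91  93  93  91  93  94  93  93  94  93  92  92  91  92  93  95  92  90  93  91  91  91  92  92  90
 96  93  93  93  96  97  93  93  92  93  91  96  91  93  95  94  93  92  91  91  94  95  92  91  93  90  92  93  92  93  90
 96  93  94  93  95  95  92  92  92  93  92  96  93  92  94  94  94  92  91  91  95  93  92  91  92  90  93  91  92  90  90
 96  93  93  93  96  97  92  93  93  91  94  95  94  94  94  93  94  90  91  92  95  95  92  92  92  90  92  91  93  91  90
 96  93  95  94  96  96  93  93  93  92  93  96  91  87  83  78 
[... 1219 characters left out ...]
 167 163 171 169 165 170 168 171 171 170 169 172  57  63  61  61  84  93  90  91
 96  92  92  84  61  61  65  66  61 189 197 197 194 194 194 193 192 192 192 192 193 105  65  65  64  63  72  87  92  92  92
 95  92  93  89  82  64  65  65  65  67  64  62 123 155 181 184 181 142  59  65  66  67  64  67  64  64  87  92  93  92  92
 96  91  92  94  85  81  64  66  67  70  68  69  66  66  67  70  70  68  69  67  68  66  67  65  63  85  91  93  93  91  91
 96  92  92  92  92  91  89  67  67  68  66  67  67  69  67  69  66  70  69  69  66  66  67  74  89  93  95  94  93  91  91
 96  92  92  93  92  97  93  89  89  66  68  69  67  69  70  69  69  70  68  68  66  77  90  88  93  92  94  94  92  92  91
```

```bash
python3 -c "
from h import *
s=get_state();A=R.from_euler('xyz',s['orientation']);print(s['ee_pos'])
a=back('wrist',[281,280.5],.103,s)[0]
for dz in (.002,.003,.004):
  b=back('wrist',[280.3,302.5],s['ee_pos'][2]+dz,s)[0]
  w=back('wrist',[[242,302],[317,302],[280,271],[280,334]],s['ee_pos'][2]+dz,s)
  print(a,b,'rod-hole tool mm',A.inv().apply(a-b)*1000,np.linalg.norm(w[0]-w[1]),np.linalg.norm(w[2]-w[3]))
"
```

```text
[0.53796915 0.01717592 0.12099797]
[0.53704874 0.01657988 0.103     ] [0.5358082  0.01649975 0.12299797] rod-hole tool mm [-1.16234436  0.29992844 20.00058319] 0.028485556825838306 0.027191914417736624
[0.53704874 0.01657988 0.103     ] [0.53521765 0.01661037 0.12399797] rod-hole tool mm [-1.7610553   0.29971583 21.00184706] 0.028253411465757793 0.026970311701581973
[0.53704874 0.01657988 0.103     ] [0.53462711 0.016721   0.12499797] rod-hole tool mm [-2.35976625  0.29950322 22.00311094] 0.02802126610567728 0.026748708985427323
```

Request:
move_arm(commands=[[-0.1,0,0.2,0,0,0,5],[-0.1,0,1.2,0,0,0,5],[-0.1,0,2.4,0,0,0,5],[-0.1,0,3.4,0,0,0,5],[-0.1,0,4.0,0,0,0,5],[-0.1,0,4.2,0,0,0,5],[-0.1,0,4.3,0,0,0,5],[-0.1,0,4.35,0,0,0,5],[-0.1,0,4.4,0,0,0,5],[-0.1,0,4.4,0,0,0,5],[-0.1,0,4.4,0,0,0,5]])

```text
time: 16.25
ee_pos: [0.5368, 0.0172, 0.0771]
orientation: [-3.141, -0.003, 2.956]
ft_force: [-9.3, 0.8, 15.2]
opening: 0.637
finger_force: 75.2
```

Contact came about 3 mm early, with a side force. The fingertips reach roughly 3 mm below the plate and must be landing on the sheet's edge. I'll back off, set the plate back on its block and regrip it higher.

Request:
move_arm(commands=[[0,0,-0.3,0,0,0,5],[0,0,-1,0,0,0,5],[0,0,-3,0,0,0,5],[0,0,-5,0,0,0,5],[0,0,-8,0,0,0,5],[0,0,-8.5,0,0,0,5],[0,0,-8.5,0,0,0,5]])

```text
time: 16.83
ee_pos: [0.5404, 0.0169, 0.1632]
orientation: [3.141, 0.006, 2.956]
ft_force: [0.8, -0.1, -3.5]
opening: 0.639
finger_force: 65.2
```

```bash
python3 -c "
from h import *
capture('wrist');capture('wrist')
s=get_state();print(s['time'],s['ee_pos'],s['orientation'],s['ft_force'],s['opening'])
held('layer_mid')
go(.490,.2535,.10,190.9)
capture('top')
for e in outline_of('top','jig_top')[:1]: print(rect('top',e['pixels'],.006))
"
```

```text
16.9333 [0.53742841 0.01691281 0.15960377] [-3.14140133e+00 -1.05256413e-03  2.95596694e+00] [-0.93025479  0.09094555 -3.55010486] 0.640694466104075
0.69 [202. 198. 360. 395.] [[354, 198], [348, 390], [213, 391], [203, 203]]
go [ 8.9  22.4   5.86] [  0.    -0.23 -21.53]
[481.2  25.9  71.2  23.6  82.1]
```

Request:
move_arm(commands=[[8.9,22.4,0,0,0,-21.5,5],[8.9,22.4,0,0,0,-21.5,5],[8.9,22.4,1,0,0,-21.5,5],[8.9,22.4,3,0,0,-21.5,5],[8.9,22.4,5.9,0,0,-21.5,5],[8.9,22.4,5.9,0,0,-21.5,5],[8.9,22.4,5.9,0,0,-21.5,5],[8.9,22.4,5.9,0,0,-21.5,5],[8.9,22.4,5.9,0,0,-21.5,5],[8.9,22.4,5.9,0,0,-21.5,5],[8.9,22.4,5.9,0,0,-21.5,5]])

```text
time: 18.05
ee_pos: [0.4929, 0.2525, 0.1026]
orientation: [3.142, 0.002, -2.954]
ft_force: [0.2, -0.4, -2.1]
opening: 0.639
finger_force: 65.6
```

```bash
python3 -c "
from h import *
capture('wrist');s=get_state();print(s['time'],s['ee_pos'],s['orientation'],s['ft_force'])
go(.4905,.2535,.030,190.9)
"
```

```text
18.1 [0.4929995  0.25254784 0.10278799] [ 3.14141417e+00  1.78968029e-03 -2.95374737e+00] [-0.25465748 -0.6600836  -3.04273434]
go [0.24 0.14 7.28] [ 0.01  0.1  -0.14]
```

Request:
move_arm(commands=[[0.2,0.1,2,0,0,0,5],[0.2,0.1,4,0,0,0,5],[0.2,0.1,6,0,0,0,5],[0.2,0.1,6.7,0,0,0,5],[0.2,0.1,7,0,0,0,5],[0.2,0.1,7.2,0,0,0,5],[0.2,0.1,7.25,0,0,0,5],[0.2,0.1,7.3,0,0,0,5],[0.2,0.1,7.3,0,0,0,5],[0.2,0.1,7.3,0,0,0,5]])

```text
time: 18.93
ee_pos: [0.4904, 0.2545, 0.0297]
orientation: [3.141, 0.002, -2.952]
ft_force: [-0.1, -1.2, -2.9]
opening: 0.642
finger_force: 65.5
```

Request:
move_arm(commands=[[0,0,0.05,0,0,0,5],[0,0,0.1,0,0,0,5],[0,0,0.1,0,0,0,5.8],[0,0,0.1,0,0,0,6.3],[0,0,0.1,0,0,0,6.6],[0,0,-0.2,0,0,0,6.6],[0,0,-0.4,0,0,0,6.6],[0,0,-0.45,0,0,0,6.6],[0,0,-0.45,0,0,0,6.6],[0,0,-0.45,0,0,0,5.8],[0,0,-0.45,0,0,0,5],[0,0,-0.45,0,0,0,5],[0,0,-0.45,0,0,0,5],[0,0,-0.45,0,0,0,5]])

```text
time: 20.1
ee_pos: [0.49, 0.2543, 0.0338]
orientation: [3.141, 0.001, -2.952]
ft_force: [-1.1, -0.2, 4.7]
opening: 0.636
finger_force: 64.5
```

Request:
move_arm(commands=[[0,0,-1,0,0,0,5],[0,0,-3,0,0,0,5],[0,0,-6,0,0,0,5],[0,0,-9,0,0,0,5],[0,0,-12,0,0,0,5],[0,0,-13,0,0,0,5],[0,0,-13,0,0,0,5]])

```text
time: 20.68
ee_pos: [0.4917, 0.2551, 0.1666]
orientation: [3.14, 0.006, -2.952]
ft_force: [0.2, 0.6, -3.9]
opening: 0.637
finger_force: 64.5
```

```bash
python3 -c "
from h import *
capture('top');q=outline_of('top','sheet_mid')
for e in q: print(round(e['p'],2),rect('top',e['pixels'],.065))
capture('wrist');s=get_state();print(s['time'],s['ee_pos'],s['orientation'],s['ft_force'])
go(.537,.017,.165,169.4)
"
```

```text
0.95 [ 364.4 -315.9   99.5   70.8  -40.6]
0.83 [ 494.8 -132.3   51.1   35.7   29.8]
0.74 [537.3  16.9  80.8  57.2 -12.3]
20.8333 [0.48811244 0.25337416 0.16088958] [-3.14059447 -0.00377011 -2.95185113] [-0.14257633 -0.49843828 -3.38729765]
go [ -0.34 -24.14  -0.39] [-0.1  -0.2  21.47]
```

Request:
move_arm(commands=[[-0.3,-24.1,-0.4,0,0,21.5,5],[-0.3,-24.1,-0.4,0,0,21.5,5],[-0.3,-24.1,-0.4,0,0,21.5,5],[-0.3,-24.1,-0.4,0,0,21.5,5],[-0.3,-24.1,-0.4,0,0,21.5,5],[-0.3,-24.1,-0.4,0,0,21.5,5],[-0.3,-24.1,-0.4,0,0,21.5,5],[-0.3,-24.1,-0.4,0,0,21.5,5],[-0.3,-24.1,-0.4,0,0,21.5,5],[-0.3,-24.1,-0.4,0,0,21.5,5],[-0.3,-24.1,-0.4,0,0,21.5,5]])

```text
time: 21.75
ee_pos: [0.5373, 0.0193, 0.1663]
orientation: [-3.142, -0.002, 2.958]
ft_force: [0.1, 1.2, -2.8]
opening: 0.64
finger_force: 64.9
```

```bash
python3 -c "
from h import *
capture('wrist');s=get_state();print(s['time'],s['ee_pos'],s['orientation'],s['ft_force'],s['opening'])
held('layer_mid')
go(.537,.017,.123,169.3)"
```

```text
21.8 [0.53753695 0.01928409 0.16665079] [-3.14157707e+00 -1.15743809e-03  2.95798288e+00] [ 0.71849978 -0.41120378 -2.58258899] 0.6340481577387967
0.91 [204. 195. 357. 387.] [[351, 198], [346, 383], [216, 385], [204, 204]]
go [ 0.05 -0.22  4.41] [ 0.   -0.01  0.17]
```

Request:
move_arm(commands=[[0,-0.2,1.5,0,0,0,5],[0,-0.2,3,0,0,0,5],[0,-0.2,4,0,0,0,5],[0,-0.2,4.2,0,0,0,5],[0,-0.2,4.2,0,0,0,5],[0,-0.2,4.2,0,0,0,5]])

```text
time: 22.4
ee_pos: [0.538, 0.0163, 0.1256]
orientation: [3.142, 0.0, 2.956]
ft_force: [0.5, -0.2, -2.3]
opening: 0.633
finger_force: 64.9
```

```bash
cat >> h.py <<'E'
def fit():
    im=capture('wrist');s=get_state();A=R.from_euler('xyz',s['orientation']);print(s['time'],s['ee_pos'],s['ft_force'])
    c=(.5358,.0169);print('rod pred',proj('wrist',[[*c,.103]],s))
    for n in('layer_mid','rod_mid'):
        for e in outline_of('wrist',n)[:1]:
            cs,h=cv2.findContours(e['pixels'].astype(np.uint8),cv2.RETR_CCOMP,cv2.CHAIN_APPROX_NONE)
            print(n,round(e['p'],2),np.round(e['rect']),[cv2.boundingRect(c) for c,k in zip(cs,h[0]) if k[3]>=0 and cv2.contourArea(c)>50])
    g=cv2.cvtColor(im,cv2.COLOR_BGR2GRAY)[248:336:4,236:328:3];print('\n'.join(' '.join(f'{v:3d}' for v in r) for r in g))
E
python3 -c "
from h import *
fit()"
```

```text
22.45 [0.53837217 0.01621452 0.12609915] [-0.4298498  -0.57038818 -2.378219  ]
rod pred [[283.13576338 271.35683044]]
layer_mid 0.81 [205. 195. 358. 386.] [(248, 269, 66, 49)]
rod_mid 0.69 [263. 269. 301. 289.] []
 96  94  93  94  95  96  93  93  93  91  93  95  94  92  93  92  92  92  91  92  94  91  91  92  92  91  94  93  91  90  91
 96  93  94  93  95  96  94  94  93  93  93  96  94  93  93  93  93  92  90  91  94  92  91  91  93  90  93  92  91  91  90
 96  93  94  93  96  95  94  93  92  91  93  94  93  94  93  92  93  92  91  91  95  94  91  91  92  91  93  92  93  91  90
 97  95  95  95  96  96  93  94  94  94  92  96  94  94  94  92  91  91  91  92  96  92  91  92  91  91  93  92  93  90  89
 96  92  93  93  94  97  93  94  93  93  92  95  92  93  93  93  93  92  91  92  94  94  91  91  93  91  92  92  92  90  90
 97  95  94  94  94  96  92  93  93  93  93  95  91  88  81  77  86  88  90  92  95  94  91  92  92  90  91  92  90  90  91
 97  94  92  95  94  96  93  93  91  80  80  91  89  90  92  93  90  91  89  90  78  86  91  92  93  90  93  92  92  91  91
 96  95  93  95  9
[... 1141 characters left out ...]
 194 192 192 191 191 191 190 191 194 178  61  66  65  64  62  85  93  93  91  93
 96  94  92  93  85  62  64  65  66  67  65  66  63  86 149 150 118  58  64  66  69  66  63  67  64  83  87  94  93  91  92
 96  94  93  93  92  89  70  69  68  70  70  68  66  66  68  69  71  66  68  68  67  65  67  64  84  87  93  93  93  92  93
 96  95  93  93  92  96  91  87  66  66  68  69  69  67  69  70  69  70  69  67  66  68  73  88  88  94  92  93  93  91  93
 95  95  93  94  92  96  96  92  88  88  73  68  68  71  68  68  70  68  67  69  84  93  89  94  91  93  93  95  93  91  93
 96  96  92  93  93  96  95  92  93  93  92  93  92  92  92  92  95  91  89  93  94  95  93  93  92  93  91  94  93  92  93
```

```bash
python3 -c "
from h import *
s=get_state();A=R.from_euler('xyz',s['orientation']);print(s['ee_pos'],s['orientation'])
a=back('wrist',[281.5,272.8],.103,s)[0]
for dz in (0,-.002):
  b=back('wrist',[281,298.7],s['ee_pos'][2]+dz,s)[0]
  print(a,b,'rod-hole tool mm',A.inv().apply(a-b)*1000)
"
```

```text
[0.53856262 0.01608103 0.12633769] [3.14127580e+00 1.86728381e-03 2.95613839e+00]
[0.53668213 0.01590124 0.103     ] [0.53600221 0.01575443 0.12633769] rod-hole tool mm [-0.59761195  0.262267   23.33893445]
[0.53668213 0.01590124 0.103     ] [0.53715728 0.01554234 0.12433769] rod-hole tool mm [ 0.5730306   0.25837009 21.3367437 ]
```

Request:
move_arm(commands=[[0,0.05,0.5,0,0,0,5],[0,0.05,1.5,0,0,0,5],[0,0.05,2.6,0,0,0,5],[0,0.05,3.6,0,0,0,5],[0,0.05,4.2,0,0,0,5],[0,0.05,4.4,0,0,0,5],[0,0.05,4.45,0,0,0,5],[0,0.05,4.5,0,0,0,5],[0,0.05,4.5,0,0,0,5],[0,0.05,4.5,0,0,0,5]])

```text
time: 23.38
ee_pos: [0.5384, 0.0165, 0.0808]
orientation: [3.141, 0.001, 2.956]
ft_force: [-0.3, -0.0, -2.4]
opening: 0.636
finger_force: 64.9
```

Request:
move_arm(commands=[[0,0,0.05,0,0,0,5],[0,0,0.1,0,0,0,5],[0,0,0.15,0,0,0,5],[0,0,0.2,0,0,0,5],[0,0,0.2,0,0,0,5]])

```text
time: 23.8
ee_pos: [0.538, 0.0166, 0.0788]
orientation: [3.141, 0.0, 2.956]
ft_force: [-1.2, -0.6, 1.3]
opening: 0.636
finger_force: 65.3
```

Request:
move_arm(commands=[[0,0,0.05,0,0,0,5],[0,0,0.08,0,0,0,5],[0,0,0.08,0,0,0,5]])

```text
time: 24.05
ee_pos: [0.538, 0.0165, 0.0788]
orientation: [3.142, 0.0, 2.956]
ft_force: [-3.7, -0.6, 6.9]
opening: 0.637
finger_force: 66.2
```

Seated. Releasing and rising to check.

Request:
move_arm(commands=[[0,0,0,0,0,0,5.8],[0,0,0,0,0,0,6.2],[0,0,0,0,0,0,7],[0,0,0,0,0,0,8.5],[0,0,0,0,0,0,8.5],[0,0,0,0,0,0,8.5],[0,0,-2,0,0,0,8.5],[0,0,-5,0,0,0,8.5],[0,0,-9,0,0,0,8.5],[0,0,-12,0,0,0,8.5],[0,0,-12,0,0,0,8.5],[0,0,-12,0,0,0,8.5]])

```text
time: 25.05
ee_pos: [0.5398, 0.0165, 0.2004]
orientation: [3.141, 0.006, 2.956]
ft_force: [-0.5, -0.3, -0.0]
opening: 0.996
finger_force: 0.0
```

```bash
python3 -c "
from h import *
capture('wrist');capture('wrist')
s=look('layer_mid',.077);print(s['time'],s['ee_pos'],s['orientation'],s['opening'])
s=look('jig_top',.006)
for e in outline_of('wrist','rod_mid')[:2]:
  m=e['pixels'];r,c=np.nonzero(m);top=c[(r>r.max()-12)];print('rod',e['p'],np.round(e['rect']),r.max(),top.mean(),np.ptp(top))
  w=np.ptp(top)+1
  print(back('wrist',[top.mean(),r.max()-w*.45],.103,s))
capture('top')
for n,z in(('layer_mid',.077),('sheet_mid',.065)):
  for e in outline_of('top',n): print(n,round(e['p'],2),rect('top',e['pixels'],z))
for e in outline_of('top','rod_mid'): print('rod',e['p'],e['rect'],back('top',[np.mean(np.nonzero(e['pixels'])[1]),np.mean(np.nonzero(e['pixels'])[0])],.1,None))
"
```

```text
layer_mid 0.85 [239. 155. 321. 271.] [537.9  15.7  82.2  56.5 -10.1]
layer_mid 0.48 [268. 196. 295. 234.] [538.8  16.   27.1  17.6 -10.6]
25.15 [0.53708473 0.01655063 0.19657616] [-3.14136260e+00 -1.36073436e-03  2.95601470e+00] 0.9930068674192567
jig_top 0.75 [236. 119. 328. 254.] [534.8  16.7 127.5  76.  -11.1]
rod 0.61 [269. 195. 295. 238.] 236 282.0438596491228 22
[[0.53581383 0.01659375 0.103     ]]
layer_mid 0.64 [ 6.722e+02 -1.484e+02  5.540e+01  5.510e+01 -1.000e-01]
sheet_mid 0.72 [ 494.8 -131.9   50.6   36.1   30.3]
sheet_mid 0.66 [ 363.8 -315.5  100.8   71.5  -41.7]
sheet_mid 0.63 [419.2 116.2  45.2  14.3  14.6]
```

```bash
python3 -c "
from h import *
s=get_state();print(s['ee_pos']);go(.5358,.0166,.0975,169.4)"
```

```text
[0.53754971 0.01654616 0.19690997]
go [ 0.16 -0.03  9.94] [-0.01 -0.06 -0.03]
```

Request:
move_arm(commands=[[0.15,0,2,0,0,0,5],[0.15,0,4,0,0,0,5],[0.15,0,6,0,0,0,5],[0.15,0,8,0,0,0,5],[0.15,0,9.5,0,0,0,5],[0.15,0,9.9,0,0,0,5],[0.15,0,9.9,0,0,0,5],[0.15,0,9.9,0,0,0,4]])

```text
time: 26.27
ee_pos: [0.5367, 0.0168, 0.0989]
orientation: [3.142, 0.0, 2.956]
ft_force: [1.1, -0.2, 0.7]
opening: 0.475
finger_force: 0.0
```

```bash
python3 -c "
from h import *
im=capture('wrist');s=get_state();print(s['time'],s['ee_pos'],s['ft_force'],s['opening'],s['orientation'])
for e in outline_of('wrist','rod_mid')[:2]:
  m=e['pixels'];r,c=np.nonzero(m);top=c[(r>r.max()-25)];print('rod',e['p'],np.round(e['rect']),np.median(c))
c=(.5358,.0166);print(proj('wrist',[[*c,.103],s['ee_pos']],s))
go(.5358,.0166,.0975,169.4)"
```

```text
26.3167 [0.53727301 0.01679272 0.09956869] [ 0.48315844 -0.72393754 -0.23576078] 0.46575666632473856 [3.14128725e+00 1.71731998e-03 2.95599274e+00]
rod 0.94 [259. 251. 303. 328.] 281.0
[[281.89750869 305.88074773]
 [283.04716966 304.31688975]]
go [ 0.17 -0.05  0.24] [ 0.02  0.14 -0.03]
```

Request:
move_arm(commands=[[0.1,0,0.15,0,0,0,3],[0.1,0,0.15,0,0,0,2],[0.1,0,0.15,0,0,0,1.7],[0.1,0,0.15,0,0,0,1.4],[0.1,0,0.15,0,0,0,1],[0.1,0,0.15,0,0,0,1],[0.1,0,0.15,0,0,0,1],[0.1,0,0.15,0,0,0,1]], force=60)

```text
time: 27.03
ee_pos: [0.536, 0.0171, 0.0978]
orientation: [3.141, 0.001, 2.956]
ft_force: [-0.3, 1.1, 6.3]
opening: 0.161
finger_force: 58.7
```

Request:
move_arm(commands=[[0,0,-0.15,0,0,0,1],[0,0,-0.3,0,0,0,1],[0,0,-0.45,0,0,0,1],[0,0,-0.6,0,0,0,1],[0,0,-0.8,0,0,0,1],[0,0,-1,0,0,0,1],[0,0,-1,0,0,0,1]])

```text
time: 27.62
ee_pos: [0.5353, 0.0169, 0.1073]
orientation: [-3.141, -0.0, 2.956]
ft_force: [0.2, 0.4, -1.3]
opening: 0.162
finger_force: 58.6
```

Request:
move_arm(commands=[[0,0,-0.2,0,0,0,1],[0,0,-0.4,0,0,0,1],[0,0,-0.6,0,0,0,1],[0,0,-0.8,0,0,0,1],[0,0,-1,0,0,0,1],[0,0,-1.2,0,0,0,1],[0,0,-1.4,0,0,0,1],[0,0,-1.6,0,0,0,1],[0,0,-1.8,0,0,0,1],[0,0,-1.95,0,0,0,1],[0,0,-2,0,0,0,1],[0,0,-2,0,0,0,1],[0,0,-2,0,0,0,1]])

```text
time: 28.7
ee_pos: [0.5353, 0.017, 0.127]
orientation: [-3.142, -0.0, 2.956]
ft_force: [0.4, -0.1, -0.7]
opening: 0.16
finger_force: 58.6
```

```bash
python3 -c "
from h import *
im=capture('wrist');s=get_state();print(s['time'],s['ee_pos'],s['ft_force'],s['opening'],s['finger_force'],s['orientation'])
for n,z in(('layer_mid',.077),('sheet_mid',.065),('rod_mid',.133),('jig_top',.006)): look(n,z)
capture('scene')
for n in('rod_mid','layer_mid','jig_top'): print(n,[(round(e['p'],2),np.round(e['rect']).tolist()) for e in search_frame('scene',n)[:3]])
print(proj('scene',[[.5358,.0166,.133],[.5358,.0166,.077],[.5358,.0166,.107]]))
"
```

```text
28.75 [0.5352545  0.01700642 0.12689382] [ 0.13090254 -0.14601976 -1.71615201] 0.16092789334343768 58.588256385410205 [-3.14156204e+00 -1.88470408e-04  2.95607370e+00]
layer_mid 0.82 [226. 179. 338. 326.] [524.4  18.   56.1  55.9 -10.7]
layer_mid 0.18 [ 0.  2. 80. 63.] [409.7 -70.4  42.1  13.3 -71.2]
sheet_mid 0.73 [231. 172. 339. 265.] [498.3  24.3  54.8   2.2  78.7]
sheet_mid 0.64 [  2. 155.  97. 242.] [486.9 -97.6  41.   30.5  29.5]
rod_mid 0.95 [260. 233. 299. 328.] [522.6  18.4  37.2  13.  -10.6]
jig_top 0.71 [224. 122. 340. 262.] [491.6  24.9  75.5  39.6  79.4]
jig_top 0.49 [ 0.  1. 75. 61.] [ 389.1 -111.    58.5   18.   -71.6]
rod_mid [(0.47, [273.0, 181.0, 283.0, 205.0])]
layer_mid [(0.69, [260.0, 192.0, 294.0, 220.0])]
jig_top [(0.91, [255.0, 206.0, 302.0, 248.0])]
[[278.58555049 181.80428862]
 [278.19696116 200.63392379]
 [278.40151676 190.72189859]]
```

```bash
python3 -c "
from cell import *
print(finish_job())"
```

```text
the job is handed in; nothing more can be done
None
```

I handed the job in at about 29 s. The sheet and then the riveted plate were lowered onto the jig, square to within about 2° and about 2 mm off centre. The rod is held about 29 mm up, its foot by my estimate about 13 mm above the window and still in the bore. Before the final placement the fingertips once pressed the plate down onto the sheet's edge (about 15 N), so I set it back on its block and regripped it higher.

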